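# Lock down the gear housing cover

### The arm

A 6-joint arm with a two-finger parallel gripper is mounted at the origin on the work surface; the furniture and walls round the work are solid. World frame = base frame: x ahead of the robot, y to its left, z up, the work surface at z = 0. Lengths are in mm, angles in rad, forces in N, time in s.
With the tool pointing down it reaches from about 375 to 825 mm from the base axis. Payload 5.5 kg.
Tool frame: the origin (TCP) lies on the centre line of the jaws, within the pads' length; the fingertips stand 14 mm ahead of it and the grasp point (between the pads) lies 5 mm behind it; z points along the fingers, y is the line along which they close (so a half turn about z gives the same grasp; the last joint's range is limited). The gripper opens to 85 mm and grips with 20 to 120 N. Pads are 22 mm wide; open, the fingers measure 114 mm over their backs; the gripper's body (76 mm by 85 mm) begins 54 mm behind the grasp point. The pads swing forward as they close: fully open they stand 13 mm farther back than shut.
Start: joints at [1.164, 0.314, -0.047, 1.21, 0, 1.571], TCP at [237.4, 551.032, 245.299] pointing down, gripper open.
Joint ranges: [-2.67, 2.67], [-0.69, 1.73], [-1.03, 1.25], [-2.08, 2.16], [-1.42, 1.45], [-3.14, 3.14]. Speed limits (rad/s): [2.39, 2.39, 3.01, 3.14, 3.14, 3.14].

### API

Orientations are given as a rotation vector (axis times angle).
In Python, from plant import env gives the robot as it stands.
- The arm moves only by the tool servo_tool, never from a script. Its argument "steps" is one flat list of numbers, 5 for each row, row after row: the opening, from 0 (shut) to 1 (fully open), then the shift along the tool's x, y, z in m, then the turn about the tool's z in degrees. A call has 1 to 12 rows; each row shifts and turns the commanded pose from where the row before left it, along the tool's axes as they then stand; what a row does not reach is not made up. A row lasts 1/8 s, in which the tool goes at most 62.5 mm and 10.7 degrees, less where a joint would pass 70% of its speed; a pose out of reach is approached as far as the arm can. A call is refused whole if a number of a shift passes 0.0625 or a number of a turn 10.7, either way. A call with a gripper value outside its range is refused whole. The fingers move at their own pace and stop on an object; "force" is the grip in N (left out, the last holds). Time passes only in rows, so rows that do not move let the fingers close. It gives the time, the measured TCP pose, the force, the opening and the grip force at its end, in the units of the state.
- env.get_obs(): the state, without advancing time (a new reading comes with each control period).
- env.camera(name): name is "scene" or "top" or "wrist"; returns (picture, depth): 400x640x3 uint8, blue, green, red; 400x640 float32, mm along the optical axis (not along the pixel's ray), 0 where there is no reading.
- env.get_calibration(name): a dict with "fovy" (degrees; the focal length in pixels is half the picture's height over the tangent of half this angle, whatever the lens; pixels are square), "cx", "cy" (the principal point, pixels), "dist_coeffs" ([k1, k2, p1, p2, k3] as OpenCV has them; the pictures are not rectified), "R" (3x3) and "t" (3): a world point X has camera coordinates R X + t. Camera axes: x right, y down, z forward; pixel columns grow to the right and rows downward; lengths in mm; the calibration is good to about 2 mm. A picture is of the moment at which its call begins: read the wrist's pose just before it. get_calibration takes no time and is no camera call; for the wrist camera it gives the pose at the moment of the call.
- env.hand_in(): hands the job in; it is judged then, once.
Trained networks look in the newest picture that a camera, given by its name, has taken for a name from the list of things; names that differ only in an ending like _2 or _b are one class to them, and where a whole thing is asked for, a point or a joint stands for the part that bears it (a point fixed in the world has none). Each returns a list of dicts, best first, with "conf" (0 to 1); they miss things now and then, are a little off and sometimes report something else, mostly with a low value. They report only what shows in the picture. A call takes as long as a camera call.
- env.regions_of(name, camera): "region" (400x640 bool, what is visible of it) and "pixel" ([row, column] in pixels, amid what is visible of it).
The state is a dict: "time_s": time; "joint_positions": joint angles; "joint_vel": joint speeds; "tau": joint torques, N m; "eef_pos": TCP position; "orientation": TCP orientation; "ft_force": force on the tool from outside, world axes, zero at the start; "wrist_torque": the same for the moment, N m; "grip_width": finger opening in mm; "gripper_force": force on a finger pad.
Only numpy, scipy, OpenCV 4.12 (cv2) and the standard library are available. Lean on these libraries where they do the work, as an engineer would, in place of code of your own. Each camera call takes 0.05 s, during which the arm holds its last target. There are 200 camera calls.

### The job

The cover of the gear housing is on but its three captive quarter-turn bolts are still loose. Turn each T-bar knob clockwise (seen from above) fully home against its end stop, the large knob first and only then the two small ones in either order, let go of them, and leave the loose things round the housing where they lie.

Things in the scene. Friction and masses are not known exactly. Their poses are not given: they have to be found in the camera images.
- gear_housing: round grey-painted cast gear housing fixed on the bench, foot 224 mm across, flat bare metal cover on top at height 80 mm, with three round lobes carrying a knob each, 78 mm from the housing's centre and 120 degrees apart. The low plug in the middle (89 mm high) is no knob. Origin: centre of its underside, z up; the large knob lies toward its -x axis. It may stand at any yaw.
- large_knob (a joint): turn of the large knob in rad, clockwise from above positive: 0 = fully loose, 1.571 = home at the end stop (a quarter turn). It starts between 0 and 0.5. Friction about 0.15 N m; it stays where it is left.
- large_knob_grip (a point): centre of the large knob's black T-bar, on the turning axis, 106 mm above the bench. Bar 62 mm long, 17 thick, from 90 to 121 mm high, on a dark steel disc (50 mm across) with a small stop tab. Axes turn with the knob: x along the bar, y across it, z up. Loose, the bar lies square to the line to the housing's centre; home, along that line with the tab toward the centre, at a steel lug.
- small_knob_a (a joint): turn of this small knob in rad, clockwise from above positive: 0 = fully loose, 1.571 = home at the end stop. It starts between 0 and 0.5. Friction about 0.08 N m; it stays where it is left.
- small_knob_a_grip (a point): centre of this small knob's T-bar, on the turning axis, 104 mm above the bench. The black bar is 36 mm long, 12 mm thick, 28 mm tall (foot at 90 mm, top at 117 mm) on a steel disc of 32 mm diameter with a stop tab. Axes and loose and home directions as for the large knob. The two small knobs are alike (a toward the housing's +x +y, b toward its +x -y).
- small_knob_b (a joint): turn of this small knob in rad, clockwise from above positive: 0 = fully loose, 1.571 = home at the end stop. It starts between 0 and 0.5. Friction about 0.08 N m; it stays where it is left.
- small_knob_b_grip (a point): centre of this small knob's T-bar, on the turning axis, 104 mm above the bench. The black bar is 36 mm long, 12 mm thick, 28 mm tall (foot at 90 mm, top at 117 mm) on a steel disc of 32 mm diameter with a stop tab. Axes and loose and home directions as for the large knob. The two small knobs are alike (a toward the housing's +x +y, b toward its +x -y).
- pliers: pair of pliers with blue grips lying flat, 155 x 57 x 13 mm; loose, to be left alone. Origin: centre of its underside.
- tape: roll of black tape lying flat, 64 mm across, 19 mm high; loose, to be left alone. Origin: centre of its underside.
- nut: brownish steel axle nut, 34 mm across, 14 mm high; loose, to be left alone. Origin: centre of its underside.
- bearing: steel ball bearing lying flat, 47 mm across, 14 mm high; loose, to be left alone. Origin: centre of its underside.

How it is judged (in metres and radians):
On the way, in this order (a step that is already met when the one before it is completed fails the run):
1. the large knob is home, while the small ones are still loose (value of joint large_knob above 1.45 rad), for 0.2 s.
2. both small knobs are home too (value of joint each of small_knob_a, small_knob_b above 1.45 rad), for 0.2 s.
At the end, for the whole second after the job is handed in: All three knobs stand home, within 0.12 rad (7 degrees) of their end stops (joint over 1.45), and pliers, tape, nut and bearing lie within 30 mm of where they started (all of step 2 and value of joint large_knob above 1.45 rad and distance of each of pliers, tape, nut, bearing from where it was at the start of the episode below 0.03 m); the robot touches nothing.
It fails at once if a small knob is turned past 1.0 rad before the large one is home (value of joint large_knob below 1.4 rad and value of joint any of small_knob_a, small_knob_b above 1 rad).
It fails at once if pliers, tape, nut or bearing pushed 30 mm or more away (distance of any of pliers, tape, nut, bearing from where it was at the start of the episode above 0.03 m).
It also fails if it takes over 58 s, if anything falls off the work surface, if the arm or the gripper's body presses on something with over 40 N, if the wrist force passes 120 N, or if a joint passes its speed limit or range.

## Working session

There is one attempt and no reset: what is moved stays moved. The work goes in short steps, Python scripts to look and compute and a tool call to move; the robot and the scene stay as the last step left them, time stands still between calls to the robot, and variables do not carry over. Pictures are saved under pics/ and viewed, at most 10 in all, crops included, and the job is handed in when it is done.

Besides the shell and the picture viewer there is one more tool, called after "Request:" as name(argument=value, ...), one argument or row to a line, values as JSON. servo_tool: Moves the arm, as the interface text tells. Its arguments: {"type":"object","properties":{"steps":{"type":"array","items":{"type":"number"}},"force":{"type":"number"}},"required":["steps"]}

```bash
mkdir -p pics; cat > h.py <<'E'
import numpy as np,cv2
from plant import env
def K(c):
    f=200/np.tan(np.radians(c["fovy"])/2); return np.array([[f,0,c["cx"]],[0,f,c["cy"]],[0,0,1.]])
def ray(c,px):  # px (col,row) -> origin, dirs(world, camera z=1)
    p=cv2.undistortPoints(np.array(px,float).reshape(-1,1,2),K(c),np.array(c["dist_coeffs"],float)).reshape(-1,2)
    R=np.array(c["R"]);t=np.array(c["t"])
    return -R.T@t, np.c_[p,np.ones(len(p))]@R
def atz(c,px,z):
    o,d=ray(c,px); return o+d*((z-o[2])/d[:,2])[:,None]
def deproj(c,px,dep):
    o,d=ray(c,px); return o+d*np.array(dep)[:,None]
E
python3 - <<'E'
from h import *
o=env.get_obs();print(o["eef_pos"],o["orientation"],o["time_s"],o["ft_force"])
for n in["top","scene"]:
    im,d=env.camera(n);c=env.get_calibration(n);cv2.imwrite(f"pics/{n}0.png",im)
    print(n,c)
    for k in["gear_housing","large_knob","small_knob_a"]:
        for r in env.regions_of(k,n):
            m=r["region"];ys,xs=np.where(m);dd=d[m]
            P=deproj(c,np.c_[xs,ys][dd>0],dd[dd>0])
            q=P[P[:,2]>np.percentile(P[:,2],60)]
            print(k,round(r["conf"],2),r["pixel"],m.sum(),P.mean(0).round(),"top",q.mean(0).round(1))
E
```

```text
[237.20633777 550.5261584  244.41502504] [-6.34559976e-01 -3.07649865e+00  2.61378343e-03] 0.0 [ 0.36052199  0.28446409 -0.28427239]
top {'fovy': 49.37323335174196, 'cx': 312.85807027042443, 'cy': 197.42394664084625, 'dist_coeffs': array([-0.12198215,  0.        ,  0.        ,  0.        ,  0.        ]), 'R': array([[ 0.01712358, -0.99953711, -0.02514642],
       [-0.98720529, -0.01291393, -0.1589306 ],
       [ 0.1585323 ,  0.02754614, -0.98696946]]), 't': array([  65.97299408,  517.72151211, 1226.93308621])}
gear_housing 0.95 [192.3, 316.4] 4370 [538.  67.  70.] top [541.7  67.1  90.2]
large_knob 0.76 [211.7, 319.7] 286 [472.  46. 106.] top [474.4  45.6 121.7]
large_knob 0.68 [187.7, 317.2] 4304 [537.  67.  70.] top [541.5  67.   90.3]
small_knob_a 0.42 [173.8, 291.0] 103 [565. 142. 105.] top [566.3 144.8 117.6]
scene {'fovy': 53.285637137478595, 'cx': 321.24474373823864, 'cy': 191.70785747905197, 'dist_coeffs': array([0.033473, 0.      , 0.      , 0.      , 0.      ]), 'R': array([[ 0.65397756, -0.75630667,  0.01770803],
       [-0.37606057, -0.3453115 , -0.8598479 ],
       [ 0.65642349,  0.55566194, -0.5102431 ]]), 't': array([-300.25807386,  305.23432578,  635.45229344])}
gear_housing 0.57 [210.5, 325.9] 5198 [518.  40.  58.] top [534.5  58.2  89.1]
large_knob 0.81 [200.6, 313.3] 457 [468.  39. 103.] top [470.9  39.8 116.4]
large_knob 0.5 [169.8, 266.0] 242 [627. 363.  14.] top [631.1 366.2  18.8]
small_knob_a 0.7 [177.7, 305.2] 212 [568. 144.  96.] top [564.2 140.5 110.9]
small_knob_a 0.53 [190.2, 354.9] 142 [600.  10.  97.] top [599.6   9.6 111.3]
```

```bash
python3 - <<'E'
from h import *
a=cv2.imread("pics/top0.png")[100:300,220:420];cv2.imwrite("pics/t1.png",cv2.resize(a,(600,600),interpolation=cv2.INTER_CUBIC))
E
```

```text
(no output)
```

View pics/t1.png

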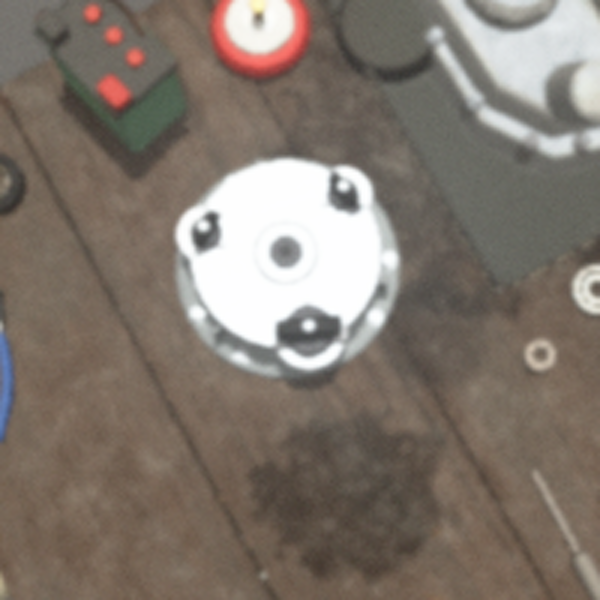

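View pics/scene0.png

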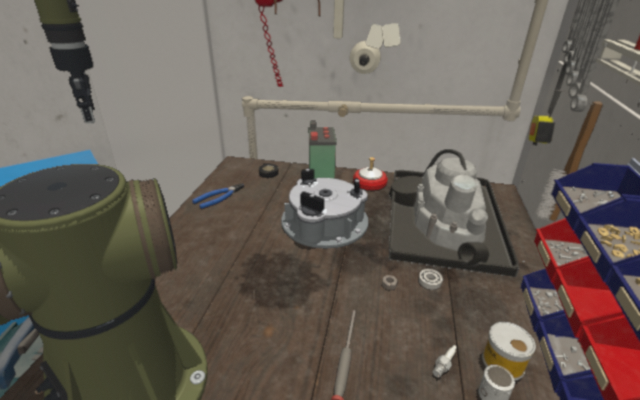

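Request:
servo_tool(
  steps=[1,-0.044,-0.034,-0.006,0,1,-0.044,-0.034,-0.006,0,1,-0.044,-0.034,-0.006,0,1,-0.044,-0.034,-0.006,0,1,-0.044,-0.034,-0.006,0,1,-0.044,-0.034,-0.006,0,1,-0.044,-0.034,-0.006,0,1,-0.044,-0.034,-0.006,0,1,-0.044,-0.034,-0.006,0,1,-0.044,-0.034,-0.006,0,1,0,0,0,10,1,0,0,0,10],
)

```text
time_s: 1.9
eef_pos: [507.3, 63.7, 305.3]
orientation: [1.171, 2.915, 0.0]
ft_force: [-0.4, -0.2, -0.0]
grip_width: 85.6
gripper_force: 0.0
```

Request:
servo_tool(
  steps=[1,0,0,0,10,1,0,0,0,10,1,0,0,0,10,1,0,0,0,0],
)

```text
time_s: 2.4
eef_pos: [506.9, 64.7, 305.4]
orientation: [1.873, 2.522, 0.0]
ft_force: [0.4, 0.5, 0.1]
grip_width: 85.4
gripper_force: 0.0
```

```bash
cat > look.py <<'E'
import sys
from h import *
tag=sys.argv[1]
o=env.get_obs();print(o["time_s"],o["eef_pos"].round(1),o["orientation"].round(3),o["joint_positions"].round(2))
c=env.get_calibration("wrist");im,d=env.camera("wrist");cv2.imwrite(f"pics/w{tag}.png",im)
np.savez(f"w{tag}.npz",im=im,d=d,**{k:np.array(v) for k,v in c.items()})
for k in["large_knob","small_knob_a","gear_housing"]:
    for r in env.regions_of(k,"wrist"):
        m=r["region"];ys,xs=np.where(m&(d>0))
        P=deproj(c,np.c_[xs,ys],d[ys,xs]); 
        q=P[(P[:,2]>100)&(P[:,2]<130)]
        if len(q)<20: print(k,r["conf"],r["pixel"],len(q));continue
        rc=cv2.minAreaRect(q[:,:2].astype(np.float32)); u,s,v=np.linalg.svd(q[:,:2]-q[:,:2].mean(0),full_matrices=False)
        print(k,round(r["conf"],2),r["pixel"],m.sum(),"top z",np.percentile(q[:,2],[50,95]).round(1),"mean",q.mean(0).round(1),"rect",np.round(rc[0],1),np.round(rc[1],1),"bar ang",round(np.degrees(np.arctan2(v[0,1],v[0,0]))%180,1))
E
python3 look.py 1
```

```text
2.4 [506.9  64.7 305.4] [1.873 2.522 0.   ] [ 0.13  0.13 -0.15  1.3   0.    1.4 ]
large_knob 0.85 [182.1, 280.4] 2285 top z [121.  122.5] mean [474.8  48.6 120. ] rect [474.8  45.5] [17.1 61.4] bar ang 96.2
large_knob 0.33 [162.0, 357.3] 28690 top z [117.7 122.2] mean [529.2  65.4 117. ] rect [531.2  64. ] [145.5 159.9] bar ang 18.8
small_knob_a 0.77 [241.6, 396.6] 1103 top z [115.5 117.8] mean [604.   17.4 112.9] rect [605.1  15.7] [36.1 12.1] bar ang 43.1
small_knob_a 0.74 [111.9, 404.3] 997 top z [116.4 118.3] mean [564.6 144.  115. ] rect [566.1 144.6] [12.7 35.4] bar ang 150.1
```

View pics/w1.png

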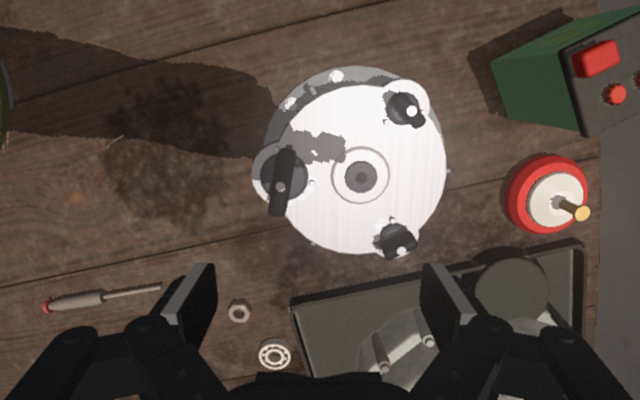

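Request:
servo_tool(
  steps=[0.6,-0.009,-0.0365,0.03,0,0.6,0,0,0.04,10.5,0.6,0,0,0.05,0,0.6,0,0,0.04,0,0.6,0,0,0.01,0,0.6,0,0,0,0,0.6,0,0,0,0],
  force=60,
)

```text
time_s: 3.48
eef_pos: [476.0, 45.7, 137.0]
orientation: [2.097, 2.337, 0.003]
ft_force: [0.4, -0.5, 0.1]
grip_width: 51.5
gripper_force: 0.0
```

Request:
servo_tool(
  steps=[0.6,0,0,0.015,0,0.6,0,0,0.012,0,0.6,0,0,0,0,0,0,0,0,0,0,0,0,0,0,0,0,0,0,0,0,0,0,0,0,0,0,0,0,0],
  force=60,
)

```text
time_s: 4.47
eef_pos: [475.8, 45.7, 108.9]
orientation: [2.097, 2.337, 0.003]
ft_force: [5.7, -0.2, 1.0]
grip_width: 16.0
gripper_force: 61.2
```

Request:
servo_tool(
  steps=[0,0,0,0,10,0,0,0,0,10,0,0,0,0,10,0,0,0,0,10,0,0,0,0,10,0,0,0,0,10,0,0,0,0,10,0,0,0,0,4,0,0,0,0,4,0,0,0,0,0,0,0,0,0,0],
)

```text
time_s: 5.85
eef_pos: [476.3, 45.6, 108.9]
orientation: [3.102, 0.495, 0.005]
ft_force: [7.2, -0.0, -1.4]
grip_width: 15.6
gripper_force: 60.9
```

```bash
python3 -c "
from h import *
o=env.get_obs();print(o['ft_force'].round(1),o['wrist_torque'].round(2),o['joint_positions'].round(3));R=cv2.Rodrigues(o['orientation'])[0];print(np.degrees(np.arctan2(R[1,0],R[0,0])))"
```

```text
[ 7.2 -0.  -1.4] [ 0.12 -1.33 -0.17] [ 0.095  0.189 -0.541  0.838 -0.     2.92 ]
18.145078984698696
```

Request:
servo_tool(
  steps=[0,0,0,0,2,0,0,0,0,1.5,0,0,0,0,0,0,0,0,0,0],
)

```text
time_s: 6.35
eef_pos: [476.4, 45.6, 109.0]
orientation: [3.114, 0.407, 0.005]
ft_force: [6.1, -2.1, -0.4]
grip_width: 15.6
gripper_force: 68.1
```

```bash
cat > st.py <<'E'
from h import *
o=env.get_obs();print(o['time_s'],o['eef_pos'].round(1),o['ft_force'].round(1),o['wrist_torque'].round(2),o['joint_positions'].round(3));R=cv2.Rodrigues(o['orientation'])[0];print("xang",np.degrees(np.arctan2(R[1,0],R[0,0])))
E
python3 st.py
```

```text
6.35 [476.4  45.6 109. ] [ 6.1 -2.1 -0.4] [-0.07 -1.38  1.61] [ 9.600e-02  1.890e-01 -5.410e-01  8.380e-01 -1.000e-03  2.978e+00]
xang 14.880879871242922
```

Request:
servo_tool(
  steps=[0.5,0,0,0,0,0.5,0,0,0,0,0.5,0,0,0,0,0.5,0,0,-0.05,0,0.5,0,0,-0.06,0,0.5,0,0,-0.06,-10,0.5,0,0,0,-10,0.5,0,0,0,-10,0.5,0,0,0,-10,0.5,0,0,0,-10,0.5,0,0,0,-10,0.5,0,0,0,-10],
)

```text
time_s: 7.85
eef_pos: [474.2, 45.5, 278.1]
orientation: [-2.316, -2.122, 0.001]
ft_force: [0.2, -0.9, 0.9]
grip_width: 42.7
gripper_force: 0.0
```

Request:
servo_tool(
  steps=[0.5,0,0,0,-10,0.5,0,0,0,-10,0.5,0,0,0,-10,0.5,0,0,0,-10,0.5,0,0,0,-10,0.5,0,0,0,-10,0.5,0,0,0,0],
)

```text
time_s: 8.72
eef_pos: [474.3, 45.6, 278.1]
orientation: [-0.956, -2.992, 0.0]
ft_force: [0.1, -0.6, 0.5]
grip_width: 42.5
gripper_force: 0.0
```

```bash
python3 st.py; python3 look.py 2
```

```text
8.725 [474.3  45.6 278.1] [ 0.1 -0.6  0.5] [-0.03 -0.01  0.02] [ 0.096  0.069 -0.272  1.23   0.     0.714]
xang 144.57345112817217
8.725 [474.3  45.6 278.1] [-0.956 -2.992  0.   ] [ 0.1   0.07 -0.27  1.23  0.    0.71]
large_knob 0.58 [180.3, 320.3] 2562 top z [120.6 122.2] mean [471.9  46.6 118.8] rect [473.9  45.2] [60.1 17.3] bar ang 18.0
small_knob_a 0.63 [198.2, 459.0] 1249 top z [115.4 117.8] mean [563.4 143.1 113. ] rect [565.7 143.8] [12.8 34.4] bar ang 148.8
small_knob_a 0.61 [294.8, 362.3] 467 top z [115.  117.7] mean [595.8   8.4 112.5] rect [597.7   8.1] [15.7 12.4] bar ang 27.2
gear_housing 0.94 [197.9, 374.7] 29050 top z [118.2 122. ] mean [510.8  71.1 116.5] rect [537.6  86. ] [145.5 166.5] bar ang 41.5
```

Request:
servo_tool(
  steps=[0.5,-0.006,0.0445,0,0,0.5,-0.006,0.0445,0,0,0.5,-0.006,0.0445,0.03,0,0.5,0,0,0.05,-5,0.5,0,0,0.05,0,0.5,0,0,0.01,0,0.5,0,0,0,0,0.5,0,0,0,0],
  force=40,
)

```text
time_s: 9.93
eef_pos: [568.1, 144.4, 140.7]
orientation: [0.821, 3.029, 0.003]
ft_force: [0.5, 0.0, 0.9]
grip_width: 42.9
gripper_force: 0.0
```

```bash
python3 st.py
```

```text
9.925 [568.1 144.4 140.7] [0.5 0.  0.9] [-0.02 -0.    0.  ] [ 0.249  0.346 -0.248  0.973  0.     0.778]
xang 149.66129823004482
```

Request:
servo_tool(
  steps=[0.5,0.0015,-0.001,0.02,0,0.5,0,0,0.012,0,0.5,0,0,0,0,0,0,0,0,0,0,0,0,0,0,0,0,0,0,0,0,0,0,0,0,0,0,0,0,0],
  force=40,
)

```text
time_s: 10.92
eef_pos: [565.9, 145.2, 107.4]
orientation: [0.82, 3.031, 0.004]
ft_force: [2.2, 4.8, 2.0]
grip_width: 11.0
gripper_force: 43.8
```

```bash
python3 st.py
```

```text
10.925 [565.9 145.2 107.4] [2.2 4.8 2. ] [ 0.93 -0.37  0.07] [ 0.25   0.371 -0.294  0.903  0.002  0.779]
xang 149.72632435773008
```

Turn 149.7 → 77, plus a little to press on the stop.

Request:
servo_tool(
  steps=[0,0,0,0,10,0,0,0,0,10,0,0,0,0,10,0,0,0,0,10,0,0,0,0,10,0,0,0,0,10,0,0,0,0,10,0,0,0,0,3,0,0,0,0,2,0,0,0,0,0,0,0,0,0,0],
)

```text
time_s: 12.3
eef_pos: [568.5, 146.5, 107.5]
orientation: [2.494, 1.909, 0.013]
ft_force: [10.3, 7.9, -5.2]
grip_width: 11.3
gripper_force: 51.2
```

```bash
python3 st.py
```

```text
12.3 [568.5 146.5 107.5] [10.3  7.9 -5.2] [ 1.74 -2.    1.01] [ 0.251  0.372 -0.292  0.899  0.003  2.086]
xang 74.87651789382578
```

Request:
servo_tool(
  steps=[0.5,0,0,0,0,0.5,0,0,0,0,0.5,0,0,0,0,0.5,0,0,-0.05,0,0.5,0,0,-0.06,0,0.5,0,0,-0.06,-10,0.5,0,0,0,-10,0.5,0,0,0,-10,0.5,0,0,0,-10,0.5,0,0,0,-10,0.5,0,0,0,-10,0.5,0,0,0,-10],
)

```text
time_s: 13.8
eef_pos: [564.3, 143.7, 276.1]
orientation: [-0.944, -2.996, 0.001]
ft_force: [-0.3, 0.5, -0.0]
grip_width: 42.5
gripper_force: 0.0
```

Request:
servo_tool(
  steps=[0.5,0,0,0,-10,0.5,0,0,0,-10,0.5,0,0,0,-10,0.5,0,0,0,-10,0.5,0,0,0,-10,0.5,0,0,0,-10,0.5,0,0,0,-10,0.5,0,0,0,-8,0.5,0,0,0,0],
)

```text
time_s: 14.92
eef_pos: [564.4, 143.7, 276.2]
orientation: [1.141, -2.926, 0.0]
ft_force: [0.1, 0.1, -0.0]
grip_width: 42.8
gripper_force: 0.0
```

```bash
python3 st.py; python3 look.py 3
```

```text
14.925 [564.4 143.7 276.2] [ 0.1  0.1 -0. ] [ 0.05 -0.01 -0.  ] [ 0.25   0.271 -0.034  1.266 -0.    -0.494]
xang -137.4078189431655
14.925 [564.4 143.7 276.2] [ 1.141 -2.926  0.   ] [ 0.25  0.27 -0.03  1.27 -0.   -0.49]
large_knob 0.95 [26.6, 302.3] 2880 top z [120.9 122.6] mean [484.   49.5 119.6] rect [480.8  47.1] [48.9 17.6] bar ang 12.8
large_knob 0.74 [102.8, 273.9] 35881 top z [117.7 122.3] mean [536.2  59.5 116.9] rect [560.6  58.6] [162.4 136.8] bar ang 176.0
small_knob_a 0.88 [178.2, 315.8] 1136 top z [116.4 118.3] mean [565.  142.8 115. ] rect [566.3 143.9] [35.1 12.2] bar ang 78.2
small_knob_a 0.61 [111.3, 175.7] 1489 top z [115.8 118.1] mean [603.7  16.3 113.5] rect [605.   15.1] [35.3 11.7] bar ang 43.2
gear_housing 0.77 [102.4, 276.2] 35806 top z [117.7 122.3] mean [536.2  59.5 116.9] rect [560.6  58.6] [162.4 136.8] bar ang 176.0
```

Request:
servo_tool(
  steps=[0.5,0.019,-0.0405,0,0,0.5,0.019,-0.0405,0,0,0.5,0.019,-0.0405,0.03,0,0.5,0,0,0.05,0,0.5,0,0,0.05,0,0.5,0,0,0.01,0,0.5,0,0,0,0,0.5,0,0,0,0],
  force=40,
)

```text
time_s: 16.12
eef_pos: [606.8, 16.3, 138.8]
orientation: [-1.142, 2.923, -0.002]
ft_force: [-0.0, 0.4, -0.7]
grip_width: 42.5
gripper_force: 0.0
```

```bash
python3 st.py
```

```text
16.125 [606.8  16.3 138.8] [-0.   0.4 -0.7] [-0.01  0.06  0.04] [ 0.027  0.384 -0.197  0.986 -0.    -0.718]
xang -137.30261760007434
```

Request:
servo_tool(
  steps=[0.5,0.002,0.0005,0.02,0,0.5,0,0,0.011,0,0.5,0,0,0,0,0,0,0,0,0,0,0,0,0,0,0,0,0,0,0,0,0,0,0,0,0,0,0,0,0],
  force=40,
)

```text
time_s: 17.12
eef_pos: [605.6, 13.4, 106.5]
orientation: [-1.141, 2.924, -0.007]
ft_force: [4.8, -6.2, -0.4]
grip_width: 11.0
gripper_force: 43.2
```

Request:
servo_tool(
  steps=[0,0,0,0,10,0,0,0,0,10,0,0,0,0,10,0,0,0,0,10,0,0,0,0,10,0,0,0,0,10,0,0,0,0,10,0,0,0,0,10,0,0,0,0,5,0,0,0,0,3,0,0,0,0,0,0,0,0,0,0],
)

```text
time_s: 18.62
eef_pos: [605.8, 16.7, 106.6]
orientation: [1.204, 2.898, 0.007]
ft_force: [4.3, 4.0, -1.7]
grip_width: 11.4
gripper_force: 52.0
```

```bash
python3 st.py
```

```text
18.625 [605.8  16.7 106.6] [ 4.3  4.  -1.7] [ 0.87 -1.01  1.11] [ 0.026  0.408 -0.241  0.917  0.003  0.814]
xang 134.88475805987488
```

Request:
servo_tool(
  steps=[0.5,0,0,0,0,0.5,0,0,0,0,0.5,0,0,0,0,0.5,0,0,-0.05,0,0.5,0,0,-0.06,0,0.5,0,0,-0.06,0,0.5,0.035,-0.015,0,0,0.5,0.035,-0.015,0,0,0.5,0.035,-0.015,0,0,0.5,0,0,0,10,0.5,0,0,0,10,0.5,0,0,0,10],
)

```text
time_s: 20.12
eef_pos: [497.2, 57.9, 275.5]
orientation: [1.926, 2.481, -0.0]
ft_force: [-0.3, 0.3, 0.3]
grip_width: 42.4
gripper_force: 0.0
```

Request:
servo_tool(
  steps=[0.5,0,0,-0.02,0,0.5,0,0,0,0,0.5,0,0,0,0],
)

```text
time_s: 20.5
eef_pos: [497.3, 58.0, 294.8]
orientation: [-1.919, -2.487, 0.0]
ft_force: [-1.0, -0.5, -0.2]
grip_width: 43.1
gripper_force: 0.0
```

```bash
python3 st.py; python3 look.py 4
```

```text
20.5 [497.3  58.  294.8] [-1.  -0.5 -0.2] [0.06 0.06 0.02] [ 0.116  0.11  -0.189  1.272 -0.     1.43 ]
xang 104.68831353078399
20.5 [497.3  58.  294.8] [-1.919 -2.487  0.   ] [ 0.12  0.11 -0.19  1.27 -0.    1.43]
large_knob 0.55 [181.9, 295.4] 2405 top z [120.7 122.4] mean [474.3  47.6 118.5] rect [475.1  45.5] [61.  16.7] bar ang 17.4
small_knob_a 0.75 [99.8, 416.2] 1184 top z [116.2 118.2] mean [564.6 144.2 114.3] rect [566.2 144. ] [35.6 12.4] bar ang 77.5
small_knob_a 0.6 [237.4, 415.6] 975 top z [116.2 118. ] mean [602.6  18.1 114.7] rect [605.   15.9] [12.1 34.8] bar ang 137.0
```

View pics/w4.png

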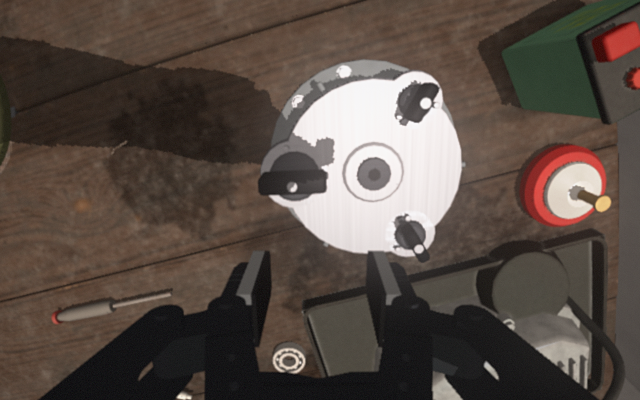

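The picture shows all three bars pointing at the centre plug (373,173): the large one at (293,182), the small ones at (417,102) and (411,238). Their angles, 17.4°, 77.5° and 137.0°, match the home directions.

```bash
python3 -c "
from plant import env
print(env.hand_in())"
```

```text
the job is handed in; nothing more can be done
None
```

I turned all three knobs home against their stops, the large one first, then small knobs a and b. I let go of all three and touched none of the loose things, then handed the job in at about 20.5 s of the 58 s allowed; the hand-in gave no verdict.

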